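# Sort cleaned injector parts into their rests and tray

### The arm

A 6-joint arm with a two-finger parallel gripper is mounted at the origin on a cart in front of the work surface, level with it; the furniture and walls round the work are solid. World frame = base frame: x ahead of the robot, y to its left, z up, the work surface at z = 0. Lengths are in m, angles in rad, forces in N, time in s.
With the tool pointing down it reaches from about 0.35 to 1 m from the base axis. Payload 7.1 kg.
Tool frame: the origin (TCP) lies between the finger pads; the fingertips stand 17 mm ahead of it and the grasp point (between the pads) lies 2 mm behind it (env.tip_extent is the distance from the TCP to the fingertips, in m); z points along the fingers, y is the line along which they close (so a half turn about z gives the same grasp; the last joint's range is limited). The gripper opens to 85 mm and grips with 20 to 120 N. Pads are 22 mm wide; open, the fingers measure 114 mm over their backs; the gripper's body (76 mm by 85 mm) begins 54 mm behind the grasp point. The pads swing forward as they close: fully open they stand 13 mm farther back than shut.
Start: joints at [-0.019, 0.423, 1.63, -0, 1.089, -0.019], TCP at [0.625, 0, 0.248] pointing down, gripper open.
Joint ranges: [-3, 3], [-0.9, 2.11], [0.09, 2.58], [-1.31, 4.45], [0.11, 2.69], [-2.54, 2.54]. Speed limits (rad/s): [2.39, 2.39, 3.01, 3.14, 3.14, 3.14].

### API

Orientations are given as [roll, pitch, yaw] about the fixed x, y, z axes, in that order (R = Rz(yaw) Ry(pitch) Rx(roll)).
In Python, from plant import observe, cams, env gives the robot as it stands.
- The arm moves only by the tool carry_out, never from a script. Its arguments are lists of equal length, an entry for each row: "delta_pos": the shift along the tool's x, y, z in cm, a list of three; "spin": the turn about the tool's z in degrees; "jaw": the opening, from 0 (shut) to 1 (fully open). A call has exactly 8 rows; each row shifts and turns the commanded pose from where the row before left it, along the tool's axes as they then stand; what a row does not reach is not made up. A row lasts 1/10 s, in which the tool goes at most 50 mm and 8.59 degrees, less where a joint would pass 70% of its speed; a pose out of reach is approached as far as the arm can. A call is refused whole if a number of a shift passes 5 or a number of a turn 8.59, either way. A call with a gripper value outside its range is refused whole. The fingers move at their own pace and stop on an object; the grip force is fixed at half the most. Time passes only in rows, so rows that do not move let the fingers close, or fill a call up. It gives the time, the measured TCP pose, the force, the opening and the grip force at its end, in the units of the state.
- observe(): the state, without advancing time (a new reading comes with each control period).
- cams.camera(name): name is "scene" or "side" or "wrist"; returns (picture, depth): 480x640x3 uint8, blue, green, red; 480x640 float32, m along the optical axis (not along the pixel's ray), 0 where there is no reading.
- cams.camera_model(name): a dict with "vertical_fov" (degrees; the focal length in pixels is half the picture's height over the tangent of half this angle, whatever the lens; pixels are square), "cx", "cy" (the principal point, pixels), "eye" and "rotation" of the camera in the world. Camera axes: x right, y down, z forward; pixel columns grow to the right and rows downward; lengths in m; the calibration is good to about 2 mm. A picture is of the moment at which its call begins: read the wrist's pose just before it. camera_model takes no time and is no camera call; for the wrist camera it gives the pose at the moment of the call.
- env.finish_job(): hands the job in; it is judged then, once.
The state is a dict: "clock": time; "qpos": joint angles; "joint_velocities": joint speeds; "effort": joint torques, N m; "tcp_pos": TCP position; "tcp_rot": TCP orientation; "wrist_force": force on the tool from outside, world axes, zero at the start; "ft_torque": the same for the moment, N m; "width": finger opening in m; "gripper_force": force on a finger pad.
Only numpy, scipy, OpenCV 4.12 (cv2) and the standard library are available. Lean on these libraries where they do the work, as an engineer would, in place of code of your own. Each camera call takes 0.05 s, during which the arm holds its last target. There are 200 camera calls.

### The job

Sort the cleaned injector parts off the bench: lay each complete injector and the bare nozzle holder down in the black rest whose pocket matches its length (either way round), put the short stub body in the large compartment of the black parts tray, and the brass union nut in its small compartment. Everything must lie on the floor of its own pocket or compartment, and leave the coffee mug where it stands.

Things in the scene. Friction and masses are not known exactly. Their poses are not given: they have to be found in the camera images.
- injector_long: the longest injector, complete: light-grey steel body with a thin nozzle tip at one end (-y) and a black cap at the other (+y), lying on its side, 172 mm long (along its y), 25 mm across, 28 mm high; the solid part that is gripped is about 18 mm across x and 27 mm high. Origin: centre of its underside; z up. About 0.28 kg
- injector_medium: the shorter complete injector: same look with black cap at +y and thin tip at -y, lying on its side, 137 mm long (y), 25 mm across, 28 mm high, gripped width about 18 mm across x. Origin: centre of its underside; z up. About 0.21 kg
- nozzle_holder: bare steel nozzle holder without cap: stepped light-grey cylinder with a thin stem at one end, lying on its side, 80 mm long (y), 25 mm across and high, gripped width about 18 mm across x. Origin: centre of its underside; z up. About 0.13 kg
- stub_body: short stepped light-grey steel body (the shortest of the cylindrical parts), lying on its side, 50 mm long (y), 25 mm across and high, gripped width about 18 mm across x. Origin: centre of its underside; z up. About 0.09 kg
- union_nut: brass union nut standing on its hexagon, 24 mm across flats (along its x, the way to grip it), 27 mm over corners (y), 18 mm high; the hexagon, which is all that can be gripped, is the lower 12 mm. Origin: centre of its underside; z up. About 0.04 kg
- rest_long: Longest rest, for the 172 mm injector. Matt black plastic cradle fixed to the bench, 212 mm long (its y) x 57 wide (x) x 20 high; open pocket 192 x 35 mm with flat floor 10 mm above the bench, so walls 10 mm high, the side walls cut away over the middle 50 mm for fingers. Origin: centre of underside, z up; y within 9 degrees of world y. The three rests trade places
- rest_medium: Middle-length rest, for the 137 mm injector. Matt black plastic cradle fixed to the bench, 177 mm long (its y) x 57 wide (x) x 20 high; open pocket 157 x 35 mm with flat floor 10 mm above the bench, so walls 10 mm high, the side walls cut away over the middle 50 mm for fingers. Origin: centre of underside, z up; y within 9 degrees of world y. The three rests trade places
- rest_short: Shortest rest, for the 80 mm nozzle holder. Matt black plastic cradle fixed to the bench, 120 mm long (its y) x 57 wide (x) x 20 high; open pocket 100 x 35 mm with flat floor 10 mm above the bench, so walls 10 mm high, the side walls cut away over the middle 50 mm for fingers. Origin: centre of underside, z up; y within 9 degrees of world y. The three rests trade places
- tray: loose black plastic parts tray, 106 (x) x 181 mm (y), walls 22 mm high, floor 2 mm thick; one cross wall 15 mm high at y = -30 mm parts it into a large compartment (inside 96 mm in x, y from -29 to +85 mm) and a small one (inside 96 mm in x, y from -85 to -31 mm). Origin: centre of its underside; z up. Within 18 degrees of world axes
- mug: white coffee mug, 86 mm across, handle towards its +y, 98 mm high, standing upright behind the parts on the left; not to be touched. Origin: centre of its underside
Mind the look-alikes: they are no part of the job. What is shaped like the nozzle_holder but red or turquoise is not meant.

How it is judged:
At the end, for the whole second after the job is handed in: Long injector, medium injector and nozzle holder lie in the pockets of the long, medium and short rest (within 12 mm across, 15 mm along, 0.25 rad, on the floor); stub body lying on the floor of the tray's large compartment, nut on that of the small one; tray flat; all at rest (x of injector_long in the frame of rest_long between -0.012 and 0.012 m and y of injector_long in the frame of rest_long between -0.015 and 0.015 m and z of injector_long in the frame of rest_long between 0.004 and 0.0155 m and angle between the y axis of injector_long and the y axis of rest_long, either way round below 0.25 rad and angle between each of injector_long, injector_medium, nozzle_holder's own z axis and vertical below 0.25 rad and x of injector_medium in the frame of rest_medium between -0.012 and 0.012 m and y of injector_medium in the frame of rest_medium between -0.015 and 0.015 m and z of injector_medium in the frame of rest_medium between 0.004 and 0.0155 m and angle between the y axis of injector_medium and the y axis of rest_medium, either way round below 0.25 rad and x of nozzle_holder in the frame of rest_short between -0.012 and 0.012 m and y of nozzle_holder in the frame of rest_short between -0.015 and 0.015 m and z of nozzle_holder in the frame of rest_short between 0.004 and 0.0155 m and angle between the y axis of nozzle_holder and the y axis of rest_short, either way round below 0.25 rad and x of stub_body in the frame of tray between -0.04 and 0.04 m and y of stub_body in the frame of tray between -0.022 and 0.078 m and z of stub_body in the frame of tray between -0.004 and 0.02 m and x of union_nut in the frame of tray between -0.04 and 0.04 m and y of union_nut in the frame of tray between -0.078 and -0.038 m and z of union_nut in the frame of tray between -0.004 and 0.02 m and angle between the y axis of stub_body and the z axis of tray, either way round above 1.4 rad and angle between tray's own z axis and vertical below 0.06 rad and linear speed of each of injector_long, injector_medium, nozzle_holder, stub_body, union_nut below 0.02 m/s); the robot touches nothing.
It fails at once if the coffee mug is shifted by more than 30 mm or tipped (distance of mug from where it was at the start of the episode above 0.03 m or angle between mug's own z axis and vertical above 0.3 rad).
It also fails if it takes over 102 s, if anything falls off the work surface, if the arm or the gripper's body presses on something with over 40 N, if the wrist force passes 120 N, or if a joint passes its speed limit or range.

## Working session

There is one attempt and no reset: what is moved stays moved. The work goes in short steps, Python scripts to look and compute and a tool call to move; the robot and the scene stay as the last step left them, time stands still between calls to the robot, and variables do not carry over. Pictures are saved under pics/ and viewed, at most 14 in all, crops included, and the job is handed in when it is done.

Besides the shell and the picture viewer there is one more tool, called after "Request:" as name([rows], argument=value, ...), one row to a line, values as JSON. carry_out: Moves the arm, as the interface text tells. Its arguments: {"type":"object","properties":{"delta_pos":{"type":"array","items":{"type":"array","items":{"type":"number"}}},"spin":{"type":"array","items":{"type":"number"}},"jaw":{"type":"array","items":{"type":"number"}}},"required":["delta_pos","spin","jaw"]}

```bash
mkdir -p pics; ls; cat > h.py <<'E'
import numpy as np,cv2
from plant import observe,cams,env
def grab(n):
    m=cams.camera_model(n); im,d=cams.camera(n); return im,d,m
def pts(d,m):
    f=240/np.tan(np.radians(m['vertical_fov'])/2)
    v,u=np.mgrid[:480,:640]
    P=np.stack([(u-m['cx'])/f*d,(v-m['cy'])/f*d,d],-1)
    W=P@np.array(m['rotation']).T+np.array(m['eye'])
    W[d==0]=np.nan
    return W
E
python3 - <<'E'
from h import *
for n in ['scene','side']:
    im,d,m=grab(n); cv2.imwrite(f'pics/{n}0.png',im); np.savez(f'{n}0.npz',im=im,W=pts(d,m)); print(n,m)
print(observe())
E
```

```text
picsTraceback (most recent call last):
  File "<stdin>", line 3, in <module>
  File "h.py", line 9, in pts
    W=P@np.array(m['rotation']).T+np.array(m['eye'])
      ~~~~~~~~~~~~~~~~~~~~~~~~~~~^~~~~~~~~~~~~~~~~~~
ValueError: operands could not be broadcast together with shapes (480,640) (3,)
```

```bash
sed -i "s/np.array(m\['rotation'\]).T/Rot(m['rotation']).T/" h.py; cat >> h.py <<'E'
from scipy.spatial.transform import Rotation
def Rot(r):
    r=np.array(r)
    return r if r.shape==(3,3) else Rotation.from_euler('xyz',r).as_matrix()
E
python3 - <<'E'
from h import *
for n in ['scene','side']:
    im,d,m=grab(n); cv2.imwrite(f'pics/{n}0.png',im); np.savez(f'{n}0.npz',im=im,W=pts(d,m)); print(n,m)
print(observe())
E
```

```text
scene {'vertical_fov': 54.732395048269325, 'cx': 321.57715627008855, 'cy': 238.94867717560868, 'eye': array([-0.19093147,  0.56606539,  0.61483701]), 'rotation': array([-2.12678189,  0.01363039, -2.13214374])}
side {'vertical_fov': 52.66523610033717, 'cx': 314.2339859360579, 'cy': 239.10288175762287, 'eye': array([ 0.52003723, -0.74938874,  0.77227709]), 'rotation': array([-2.29191939,  0.00642039, -0.06475827])}
{'clock': 0.15, 'qpos': array([-1.90172801e-02,  4.23700130e-01,  1.63048545e+00,  4.59167186e-05,
        1.08860219e+00, -1.90270101e-02]), 'joint_velocities': array([ 0.00029603, -0.0019611 , -0.00205181,  0.00056924, -0.00058369,
        0.00158407]), 'effort': array([-4.44887983e-04, -5.57771087e+01, -2.82016718e+01, -7.78417484e-05,
        4.77195630e-03,  2.40273175e-05]), 'tcp_pos': array([6.24606765e-01, 3.39537851e-05, 2.47713899e-01]), 'tcp_rot': array([-3.14039852e+00, -6.33865997e-05,  1.57078470e+00]), 'wrist_force': array([ 0.55256505, -0.00145487, -0.99534297]), 'ft_torque': array([ 0.00192861,  0.02034278, -0.00554218]), 'gripper_force': 0.0, 'width': 0.08569310041525842}
```

View pics/scene0.png

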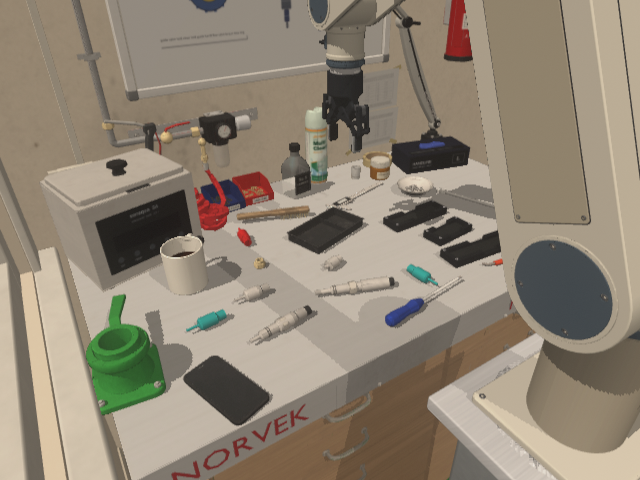

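View pics/side0.png

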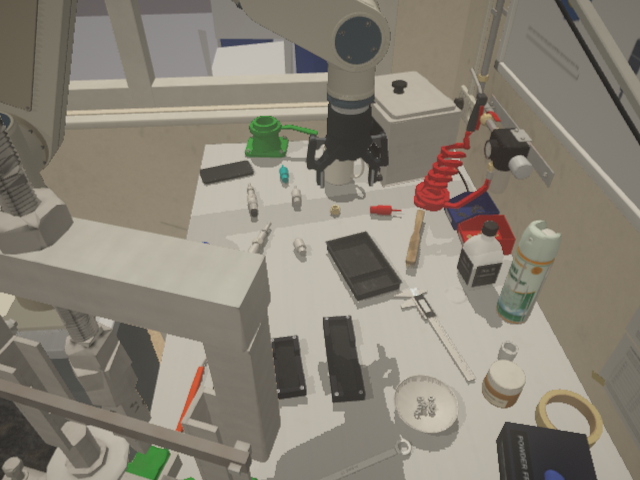

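Both views show nut (scene 260,263), nozzle holder (252,294), one injector (282,324), the other (355,286), stub (332,262), tray (325,229), rests (415,215), (448,231), (475,247); mug at (184,265). Build a top-down map.

```bash
python3 - <<'E'
from h import *
A={n:np.load(n+'0.npz') for n in ['scene','side']}
x0,x1,y0,y1=.3,.95,-.5,.5; s=800
out=[]
for n,a in A.items():
    W=a['W'];im=a['im']
    ok=np.isfinite(W).all(-1)&(W[...,2]<.11)&(W[...,2]>-.03)
    X=W[ok];c=im[ok]
    # top view: up = +x, left=+y
    i=((x1-X[:,0])*s).astype(int); j=((y1-X[:,1])*s).astype(int)
    g=(i>=0)&(i<int((x1-x0)*s))&(j>=0)&(j<int((y1-y0)*s))
    T=np.zeros((int((x1-x0)*s),int((y1-y0)*s),3),np.uint8); H=np.full(T.shape[:2],-1.)
    o=np.argsort(X[:,2]); o=o[g[o]]
    T[i[o],j[o]]=c[o]; 
    T=cv2.dilate(T,np.ones((3,3)))
    cv2.imwrite(f'pics/top_{n}.png',T)
W=A['scene']['W'];im=A['scene']['im']
for (u,v) in [(260,263),(252,294),(282,324),(355,286),(332,262),(325,229),(415,215),(448,231),(475,247),(184,265),(300,360)]:
    print((u,v),np.round(W[v,u],3))
def fit(n,z0,z1,x,y,r):
    pass
for n in A:
    W=A[n]['W']; m=(W[...,2]>.006)&(W[...,2]<.035)&(W[...,0]>.33)&(W[...,0]<.9)&(abs(W[...,1])<.5)
    k,L=cv2.connectedComponents(m.astype(np.uint8))
    for q in range(1,k):
        M=L==q
        if M.sum()<25: continue
        P=W[M]; (c,sz,a)=cv2.minAreaRect((P[:,:2]*1000).astype(np.float32))
        v,u=np.nonzero(M)
        print(n,(int(u.mean()),int(v.mean())),M.sum(),np.round(c),np.round(sz),round(a,1),'zmax',round(np.percentile(P[:,2],97),4),A[n]['im'][M].mean(0).astype(int))
E
```

```text
(260, 263) [0.622 0.23  0.014]
(252, 294) [0.523 0.295 0.018]
(282, 324) [0.408 0.287 0.02 ]
(355, 286) [0.425 0.107 0.023]
(332, 262) [0.525 0.098 0.022]
(325, 229) [0.684 0.016 0.003]
(415, 215) [ 0.598 -0.215  0.013]
(448, 231) [ 0.493 -0.23   0.011]
(475, 247) [ 0.403 -0.229  0.012]
(184, 265) [0.616 0.398 0.077]
(300, 360) [ 0.329  0.294 -0.001]
scene (416, 165) 337 [ 832. -432.] [133.  63.] 44.7 zmax 0.0342 [40 42 45]
scene (379, 173) 171 [ 852. -296.] [61. 38.] 56.8 zmax 0.0343 [ 75 104 131]
scene (356, 173) 54 [ 892. -237.] [26. 13.] 82.0 zmax 0.0335 [123 135 144]
scene (414, 184) 498 [ 730. -329.] [103. 112.] 47.4 zmax 0.0264 [157 174 187]
scene (330, 221) 1361 [730. -82.] [140. 437.] 29.7 zmax 0.0251 [68 74 79]
scene (299, 190) 186 [882. -28.] [66. 24.] 80.2 zmax 0.0342 [75 82 88]
scene (443, 190) 39 [ 672. -395.] [36. 27.] 41.9 zmax 0.0109 [131 143 152]
scene (471, 198) 88 [ 590. -423.] [125.  15.] 18.9 zmax 0.0103 [117 128 136]
scene (414, 214) 959 [ 601. -217.] [ 62. 181.] 1.5 zmax 0.023 [45 48 51]
scene (274, 212) 519 [808. 100.] [194.  28.] 69.9 zmax 0.0292 [ 85 111 13
[... 2246 characters left out ...]
0.6 zmax 0.0098 [126 137 142]
side (342, 359) 2612 [ 602. -218.] [ 57. 179.] 1.0 zmax 0.0214 [58 63 66]
side (288, 366) 1672 [ 501. -233.] [ 51. 123.] 5.6 zmax 0.0212 [59 64 67]
side (453, 351) 37 [ 813. -222.] [14. 27.] 23.6 zmax 0.0085 [167 182 190]
side (502, 354) 82 [ 893. -243.] [ 8. 22.] 18.8 zmax 0.0336 [120 131 136]
side (196, 381) 199 [ 336. -254.] [88. 12.] 81.4 zmax 0.0119 [ 61  89 184]
side (425, 403) 2666 [ 730. -330.] [107. 107.] 20.8 zmax 0.0241 [157 172 179]
side (497, 396) 431 [ 861. -319.] [37. 62.] 53.6 zmax 0.0348 [ 86 108 124]
side (500, 456) 251 [ 826. -426.] [75.  2.] 75.6 zmax 0.0345 [57 62 64]
side (401, 447) 115 [ 678. -394.] [27. 29.] 72.1 zmax 0.0097 [145 157 162]
```

View pics/top_scene.png

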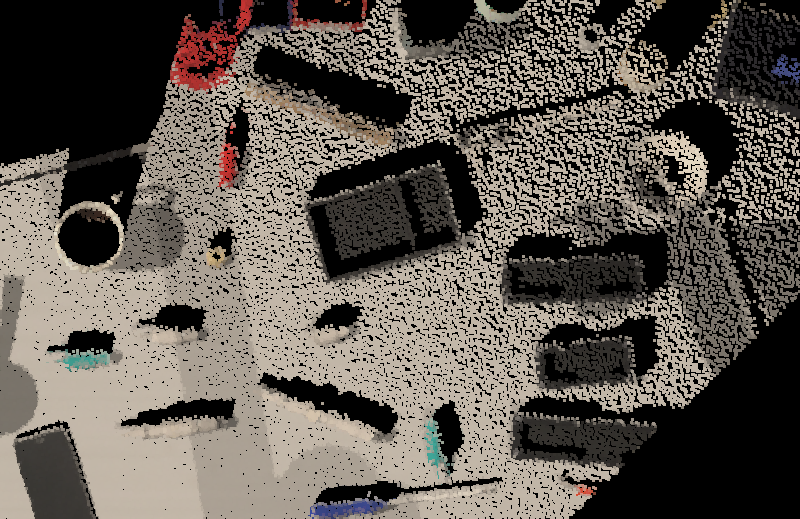

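View pics/top_side.png

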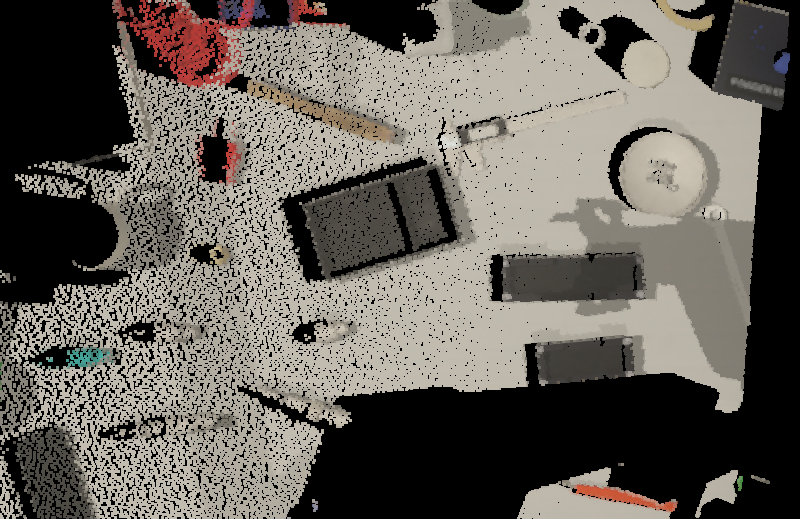

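Top maps agree: long injector (0.43,0.10), medium (0.416,0.285), holder (0.53,0.293), stub (0.533,0.09), nut (0.629,0.227), tray (0.67,0.02), rest medium (0.602,-0.218), short (0.50,-0.232), long about (0.40,-0.245). Now move over the parts for a wrist look.

Request:
carry_out([
  [3.8,-2.5,-1.6],
  [3.8,-2.5,-1.6],
  [3.8,-2.5,-1.6],
  [3.8,-2.5,-1.6],
  [3.8,-2.5,-1.6],
  [0,0,0],
  [0,0,0],
  [0,0,0],
], spin=[0,0,0,0,0,0,0,0], jaw=[1,1,1,1,1,1,1,1])

```text
clock: 0.95
tcp_pos: [0.5, 0.1895, 0.3278]
tcp_rot: [-3.141, 0.001, 1.571]
wrist_force: [-0.4, -0.3, -0.5]
width: 0.0857
gripper_force: 0.0
```

```bash
cat >> h.py <<'E'
def top(W,im,x0,x1,y0,y1,s,zm=.06):
    ok=np.isfinite(W).all(-1)&(W[...,2]<zm)&(W[...,2]>-.02)
    X=W[ok];c=im[ok]
    i=((x1-X[:,0])*s).astype(int); j=((y1-X[:,1])*s).astype(int)
    h,w=int((x1-x0)*s),int((y1-y0)*s)
    g=(i>=0)&(i<h)&(j>=0)&(j<w)
    T=np.zeros((h,w,3),np.uint8)
    o=np.argsort(X[:,2]); o=o[g[o]]; T[i[o],j[o]]=c[o]
    return T
def comps(W,im,lo=.006,hi=.035,mn=60):
    m=(W[...,2]>lo)&(W[...,2]<hi)
    k,L=cv2.connectedComponents(m.astype(np.uint8))
    for q in range(1,k):
        M=L==q
        if M.sum()<mn: continue
        P=W[M]; c,sz,a=cv2.minAreaRect((P[:,:2]*1000).astype(np.float32))
        v,u=np.nonzero(M)
        b=cv2.boxPoints((c,sz,a)); e=max((b[1]-b[0],b[2]-b[1]),key=np.linalg.norm)
        e=e if e[1]>0 else -e
        print((int(u.mean()),int(v.mean())),M.sum(),'c',np.round(c,1),'sz',np.round(sz),'ang_from_y(+ to +x)',round(np.degrees(np.arctan2(e[0],e[1])),1),'z',round(np.percentile(P[:,2],97),4),im[M].mean(0).astype(int))
E
python3 - <<'E'
from h import *
o=observe(); print(o['tcp_pos'],o['tcp_rot'],o['clock'])
im,d,m=grab('wrist'); W=pts(d,m); print(m); cv2.imwrite('pics/w1.png',im); comps(W,im); np.savez('w1.npz',W=W,im=im)
E
```

```text
[0.50004621 0.18945356 0.32778811] [-3.14091411e+00  5.43778827e-04  1.57052665e+00] 0.95
{'vertical_fov': 64.9863116094752, 'cx': 327.19060897182453, 'cy': 231.28451084577162, 'eye': array([0.50056206, 0.27122209, 0.45424719]), 'rotation': array([ 2.81784324e+00, -4.96992569e-04, -1.24455867e-03])}
(333, 5) 223 c [506.9 367.6] sz [18. 10.] ang_from_y(+ to +x) 89.2 z 0.0236 [100 112  49]
(457, 17) 500 c [640.2 355. ] sz [13. 61.] ang_from_y(+ to +x) -64.0 z 0.0344 [ 83  98 104]
(582, 22) 553 c [759.8 350.7] sz [ 4. 43.] ang_from_y(+ to +x) -14.1 z 0.0344 [77 89 95]
(529, 18) 238 c [704.9 355.1] sz [10. 21.] ang_from_y(+ to +x) -58.6 z 0.034 [121 140 148]
(252, 95) 2317 c [418.5 285.5] sz [ 25. 136.] ang_from_y(+ to +x) -6.8 z 0.0265 [116 131 139]
(358, 89) 1212 c [534.1 293.5] sz [24. 79.] ang_from_y(+ to +x) -1.9 z 0.0265 [117 132 140]
(632, 131) 708 c [847.1 243.3] sz [15. 64.] ang_from_y(+ to +x) -8.5 z 0.02 [ 31  36 129]
(440, 144) 361 c [631.8 228.1] sz [24. 26.] ang_from_y(+ to +x) -45.0 z 0.02 [106 152 169]
(544, 158) 1122 c [758.5 211.4] sz [25. 79.] ang_from_y(+ to +x) -83.2
[... 705 characters left out ...]
 [75. 24.] ang_from_y(+ to +x) 85.0 z 0.026 [119 132  38]
(213, 380) 73 c [337.9 -98. ] sz [ 6. 31.] ang_from_y(+ to +x) -6.2 z 0.0174 [125 139 146]
(630, 394) 357 c [ 931. -120.] sz [29.  8.] ang_from_y(+ to +x) 21.9 z 0.0339 [52 73 54]
(397, 413) 1555 c [ 601.3 -171.9] sz [57. 88.] ang_from_y(+ to +x) -1.3 z 0.0218 [38 42 44]
(260, 416) 1246 c [ 404.8 -175.2] sz [71. 57.] ang_from_y(+ to +x) 3.9 z 0.0217 [36 39 41]
(323, 423) 513 c [ 493.6 -184.9] sz [57. 27.] ang_from_y(+ to +x) 85.0 z 0.0216 [27 29 31]
(532, 462) 146 c [ 824.5 -261.8] sz [16. 40.] ang_from_y(+ to +x) -13.9 z 0.0084 [130 146 156]
(550, 475) 146 c [ 849.7 -287.4] sz [30.  8.] ang_from_y(+ to +x) 47.8 z 0.0212 [ 47  81 105]
```

View pics/w1.png

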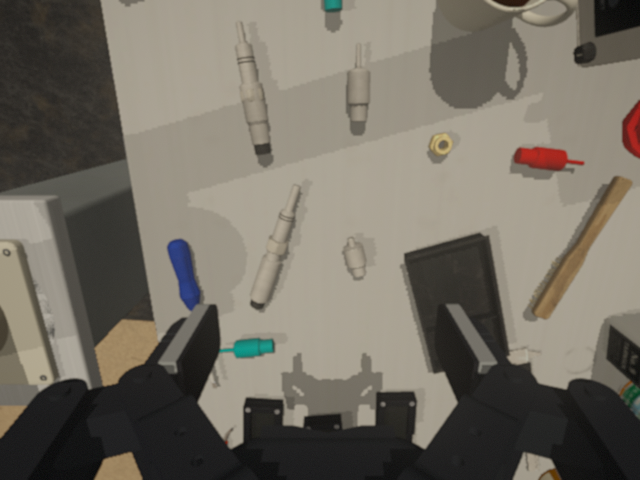

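The wrist view shows all five parts (medium injector 252,95; holder 358,89; nut 440,144; long 273,253; stub 355,257), matching the sizes given. Start with the stub.

Request:
carry_out([
  [-3.3,1.2,3.4],
  [-3.3,1.2,3.4],
  [-3.3,1.2,3.4],
  [0,0,4.5],
  [0,0,4.5],
  [0,0,4.4],
  [0,0,0],
  [0,0,0],
], spin=[0,0,0,-7,-7,0,0,0], jaw=[0.6,0.6,0.6,0.6,0.6,0.6,0.6,0.6])

```text
clock: 1.8
tcp_pos: [0.5358, 0.0901, 0.0919]
tcp_rot: [-3.139, -0.0, 1.813]
wrist_force: [0.7, 0.3, 0.2]
width: 0.0517
gripper_force: 0.0
```

```bash
cat >> h.py <<'E'
def to(x,y,z,a):
    "delta in present tool axes (cm) and spin (deg) to world x,y,z with part angle a; also in axes after the spin"
    o=observe(); R=Rot(o['tcp_rot']); w=(np.array([x,y,z])-o['tcp_pos'])*100
    a0=np.degrees(np.arctan2(R[0,0],R[1,0])); R2=R@Rotation.from_euler('z',a-a0,degrees=True).as_matrix()
    print('before',np.round(R.T@w,2),'spin',round(a-a0,1),'| after spin',np.round(R2.T@w,2),'now',np.round(o['tcp_pos'],4),round(a0,1),'w',round(o['width'],4),'t',o['clock'])
E
python3 - <<'E'
from h import *
print(env.tip_extent); to(.5356,.0907,.022,-14)
W,im=np.load('w1.npz')['W'],np.load('w1.npz')['im']
comps(W[220:290,320:390],im[220:290,320:390],lo=.014,mn=20)
P=W[125:165,420:460]; P=P[(P[...,2]>.004)&(P[...,2]<.0135)][:,:2]*1000; print(len(P))
P=P-P.mean(0)
for a in range(-30,31,5):
    t=np.radians(a); 
    print(a,*[round(float(np.ptp(P@np.array([np.cos(t+k*np.pi/3),-np.sin(t+k*np.pi/3)]))),1) for k in range(3)])
E
```

```text
0.017
before [0.06 0.02 6.99] spin -0.1 | after spin [0.06 0.02 6.99] now [0.5358 0.0901 0.0919] -13.9 w 0.0517 t 1.8
(35, 37) 594 c [535.6  90.7] sz [25. 51.] ang_from_y(+ to +x) -14.7 z 0.0269 [129 145 154]
176
-30 26.0 25.4 26.0
-25 26.4 25.8 26.6
-20 26.7 26.0 26.9
-15 26.9 26.0 27.1
-10 26.9 25.9 27.1
-5 26.7 25.8 26.8
0 26.3 25.7 26.4
5 25.7 25.4 25.9
10 25.1 25.0 25.1
15 24.6 24.3 24.2
20 24.5 24.6 24.9
25 24.9 25.3 25.5
30 25.4 26.0 26.0
```

Request:
carry_out([
  [0,0,3.5],
  [0,0,3.5],
  [0,0,0],
  [0,0,0],
  [0,0,0],
  [0,0,0],
  [0,0,-2],
  [0,0,-4],
], spin=[0,0,0,0,0,0,0,0], jaw=[0.6,0.6,0.6,0,0,0,0,0])

```text
clock: 2.6
tcp_pos: [0.5348, 0.0909, 0.0827]
tcp_rot: [-3.139, -0.0, 1.815]
wrist_force: [0.3, 0.5, -1.2]
width: 0.0173
gripper_force: 59.0
```

```bash
python3 - <<'E'
from h import *
to(.663,.048,.10,-17)
E
```

```text
before [-7.26 11.39 -1.76] spin -3.0 | after spin [-7.85 11.   -1.76] now [0.5348 0.0909 0.0827] -14.0 w 0.0173 t 2.6
```

Request:
carry_out([
  [-1.8,2.85,-0.5],
  [-1.8,2.85,-0.5],
  [-1.8,2.85,-0.5],
  [-1.8,2.85,-0.5],
  [0,0,3.8],
  [0,0,3.8],
  [0,0,0],
  [0,0,0],
], spin=[0,0,0,-3,0,0,0,0], jaw=[0,0,0,0,0,0,0,0])

```text
clock: 3.4
tcp_pos: [0.6643, 0.0488, 0.0274]
tcp_rot: [3.141, 0.0, 1.867]
wrist_force: [-0.3, 0.1, -1.4]
width: 0.0173
gripper_force: 65.8
```

Request:
carry_out([
  [0,0,0.1],
  [0,0,0],
  [0,0,0],
  [0,0,0],
  [0,0,-4],
  [0,0,-4],
  [0,0,0],
  [0,0,0],
], spin=[0,0,0,0,0,0,0,0], jaw=[0,0.55,0.55,0.55,0.55,0.55,0.55,0.55])

```text
clock: 4.2
tcp_pos: [0.6648, 0.0489, 0.1068]
tcp_rot: [3.139, 0.001, 1.868]
wrist_force: [-0.5, -0.6, 0.4]
width: 0.0468
gripper_force: 0.0
```

```bash
python3 - <<'E'
from h import *
to(.632,.228,.10,17)
E
```

```text
before [18.09  2.1   0.68] spin 34.0 | after spin [16.17 -8.37  0.68] now [0.6648 0.0489 0.1068] -17.0 w 0.0468 t 4.2
```

Request:
carry_out([
  [4.5,0.5,0.2],
  [4.5,0.5,0.2],
  [4.5,0.5,0.2],
  [4.5,0.5,0.1],
  [0,0,0],
  [0,0,0],
  [0,0,0],
  [0,0,0],
], spin=[0,0,0,8.5,8.5,8.5,8.5,0], jaw=[0.6,0.6,0.6,0.6,0.6,0.6,0.6,0.6])

```text
clock: 5.0
tcp_pos: [0.6294, 0.2266, 0.0967]
tcp_rot: [-3.139, 0.002, 1.273]
wrist_force: [0.3, 0.8, -0.1]
width: 0.0511
gripper_force: 0.0
```

```bash
python3 - <<'E'
from h import *
to(.631,.228,.018,17)
im,d,m=grab('wrist'); W=pts(d,m); comps(W,im,mn=200); cv2.imwrite('pics/w2.png',im)
E
```

```text
before [0.19 0.13 7.87] spin -0.1 | after spin [0.19 0.13 7.87] now [0.6294 0.2266 0.0967] 17.1 w 0.0511 t 5.0
(14, 49) 2202 c [514.  377.6] sz [40. 16.] ang_from_y(+ to +x) 26.2 z 0.0229 [74 83 21]
(288, 15) 1189 c [646.5 351.8] sz [12. 57.] ang_from_y(+ to +x) -75.7 z 0.0342 [74 86 92]
(136, 200) 4726 c [535.5 293.7] sz [24. 79.] ang_from_y(+ to +x) -2.0 z 0.0261 [109 124 132]
(537, 213) 4512 c [758.7 212.2] sz [24. 80.] ang_from_y(+ to +x) -83.1 z 0.0264 [ 31  40 157]
(329, 243) 1237 c [631.7 228.2] sz [27. 24.] ang_from_y(+ to +x) 17.2 z 0.0196 [106 154 173]
(17, 319) 2332 c [426.5 245.8] sz [19. 55.] ang_from_y(+ to +x) -3.0 z 0.0235 [72 82 88]
(626, 411) 2306 c [789.1  60.4] sz [84. 18.] ang_from_y(+ to +x) 10.0 z 0.0276 [ 55  83 103]
(378, 413) 1031 c [623.1  98.6] sz [53.  6.] ang_from_y(+ to +x) 74.4 z 0.0241 [23 26 27]
(462, 465) 362 c [674.1  42.1] sz [11. 32.] ang_from_y(+ to +x) -15.9 z 0.0278 [ 95 108 116]
```

View pics/w2.png

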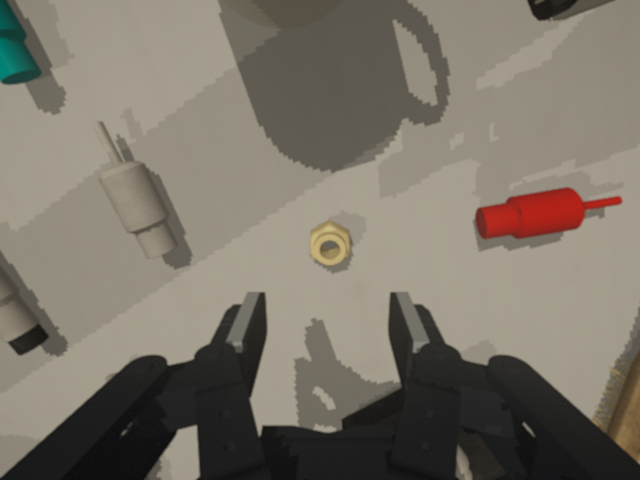

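Request:
carry_out([
  [0.2,0.2,4],
  [0,0,3.8],
  [0,0,0],
  [0,0,0],
  [0,0,0],
  [0,0,0],
  [0,0,0],
  [0,0,0],
], spin=[0,0,0,0,0,0,0,0], jaw=[0.6,0.6,0.6,0.6,0,0,0,0])

```text
clock: 5.85
tcp_pos: [0.6337, 0.2282, 0.0218]
tcp_rot: [3.14, -0.001, 1.274]
wrist_force: [-0.4, -0.1, 6.8]
width: 0.0211
gripper_force: 59.4
```

Request:
carry_out([
  [0,0,-4],
  [0,0,-4],
  [0,0,0],
  [0,0,0],
  [0,0,0],
  [0,0,0],
  [0,0,0],
  [0,0,0],
], spin=[0,0,-8.5,-8.5,-8.5,-8.5,0,0], jaw=[0,0,0,0,0,0,0,0])

```text
clock: 6.65
tcp_pos: [0.6329, 0.2281, 0.1005]
tcp_rot: [3.141, -0.0, 1.864]
wrist_force: [-0.2, -0.5, -0.5]
width: 0.0208
gripper_force: 59.0
```

```bash
python3 - <<'E'
from h import *
to(.688,-.0345,.10,-17)
im,d,m=grab('side'); W=pts(d,m); comps(W[215:305,320:405],im[215:305,320:405],mn=100)
cv2.imwrite('pics/s2.png',im)
E
```

```text
before [-26.73  -2.31   0.05] spin -0.2 | after spin [-26.72  -2.41   0.05] now [0.6329 0.2281 0.1005] -16.8 w 0.0208 t 6.65
(44, 49) 1131 c [671.2  22.2] sz [108. 186.] ang_from_y(+ to +x) -16.7 z 0.0243 [60 66 69]
(37, 40) 179 c [663.3  48.5] sz [25. 52.] ang_from_y(+ to +x) -25.5 z 0.0283 [111 122 128]
```

```bash
python3 - <<'E'
from h import *
im,d,m=grab('wrist'); W=pts(d,m); cv2.imwrite('pics/w3.png',cv2.resize(im[250:480,180:460],None,fx=2,fy=2))
E
```

```text
(no output)
```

View pics/w3.png

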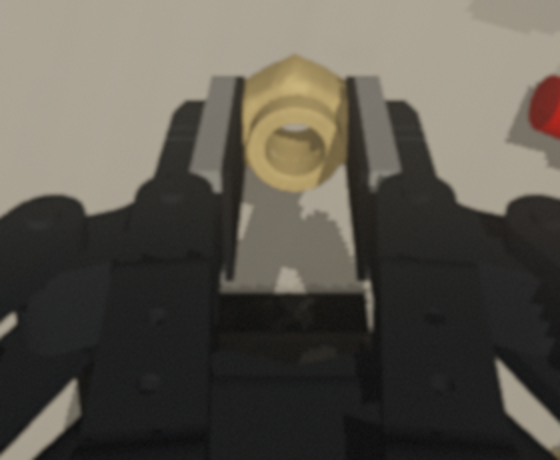

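Request:
carry_out([
  [-4.4,-0.4,0],
  [-4.4,-0.4,0],
  [-4.4,-0.4,0],
  [-4.4,-0.4,0],
  [-4.4,-0.4,0],
  [-4.5,-0.4,0],
  [0,0,3],
  [0,0,0],
], spin=[0,0,0,0,0,0,0,0], jaw=[0,0,0,0,0,0,0,0])

```text
clock: 7.55
tcp_pos: [0.6851, -0.0339, 0.0671]
tcp_rot: [-3.136, -0.002, 1.863]
wrist_force: [-1.4, 0.9, -0.6]
width: 0.0209
gripper_force: 59.0
```

Request:
carry_out([
  [0,0,3],
  [0,0,1.5],
  [0,0,0],
  [0,0,0],
  [0,0,0],
  [0,0,0],
  [0,0,0],
  [0,0,0],
], spin=[0,0,0,0,0,0,0,0], jaw=[0,0,0,0,0,0,0,0])

```text
clock: 8.35
tcp_pos: [0.6877, -0.0324, 0.0258]
tcp_rot: [3.141, 0.0, 1.867]
wrist_force: [-0.1, 0.4, -0.9]
width: 0.0212
gripper_force: 64.4
```

Request:
carry_out([
  [0,0,0.1],
  [0,0,0],
  [0,0,0],
  [0,0,0],
  [0,0,-3],
  [0,0,-5],
  [0,0,-5],
  [0,0,-5],
], spin=[0,0,0,0,0,0,0,0], jaw=[0,0.6,0.6,0.6,0.6,0.6,0.6,0.6])

```text
clock: 9.15
tcp_pos: [0.6872, -0.0324, 0.206]
tcp_rot: [-3.141, -0.0, 1.867]
wrist_force: [0.5, -0.0, 0.6]
width: 0.0512
gripper_force: 0.0
```

Request:
carry_out([
  [-2.3,-3.7,-1],
  [-2.3,-3.7,-1],
  [-2.3,-3.7,-1],
  [-2.3,-3.7,-1],
  [-2.3,-3.7,-1],
  [-2.3,-3.7,-1],
  [-2.3,-3.7,-1],
  [-1,-2.1,0],
], spin=[0,0,0,0,0,0,0,8.5], jaw=[0.6,0.6,0.6,0.6,0.6,0.6,0.6,0.6])

```text
clock: 9.95
tcp_pos: [0.4684, -0.2802, 0.2759]
tcp_rot: [3.14, 0.002, 1.716]
wrist_force: [-0.1, -0.5, -0.3]
width: 0.0514
gripper_force: 0.0
```

Request:
carry_out([
  [0,0,0],
  [0,0,0],
  [0,0,0],
  [0,0,0],
  [0,0,0],
  [0,0,0],
  [0,0,0],
  [0,0,0],
], spin=[8.5,0,0,0,0,0,0,0], jaw=[0.6,0.6,0.6,0.6,0.6,0.6,0.6,0.6])

```text
clock: 10.75
tcp_pos: [0.4699, -0.2776, 0.2743]
tcp_rot: [-3.141, -0.0, 1.572]
wrist_force: [0.5, -0.5, -1.0]
width: 0.0513
gripper_force: 0.0
```

```bash
python3 - <<'E'
from h import *
to(.436,.101,.3,20)
im,d,m=grab('wrist'); W=pts(d,m); comps(W,im,mn=200); cv2.imwrite('pics/w4.png',im); np.savez('w4.npz',W=W,im=im)
im,d,m=grab('side'); W=pts(d,m); comps(W[215:305,320:405],im[215:305,320:405],mn=30)
E
```

```text
before [37.87 -3.36 -2.57] spin 20.0 | after spin [ 34.42 -16.13  -2.57] now [ 0.4699 -0.2776  0.2743] -0.0 w 0.0513 t 10.75
(460, 119) 11443 c [ 602.3 -218.4] sz [ 58. 177.] ang_from_y(+ to +x) -1.1 z 0.0221 [54 59 62]
(256, 146) 12453 c [ 399.1 -247.7] sz [212.  57.] ang_from_y(+ to +x) 4.5 z 0.0219 [55 61 64]
(354, 140) 7058 c [ 498.2 -233.1] sz [ 57. 120.] ang_from_y(+ to +x) -5.1 z 0.022 [58 64 67]
(195, 189) 1731 c [ 330.9 -280.4] sz [173.  15.] ang_from_y(+ to +x) 11.6 z 0.0118 [ 54  88 188]
(573, 236) 7591 c [ 730.6 -330.4] sz [107. 108.] ang_from_y(+ to +x) -34.9 z 0.0253 [163 182 191]
(479, 294) 702 c [ 639.5 -404.3] sz [111.  26.] ang_from_y(+ to +x) 77.0 z 0.0095 [182 199 205]
(610, 359) 2544 c [ 812.8 -481.6] sz [173.   5.] ang_from_y(+ to +x) 14.0 z 0.034 [36 39 41]
(209, 323) 586 c [ 329.5 -440.4] sz [49. 23.] ang_from_y(+ to +x) 27.8 z 0.0302 [ 82 139 100]
(363, 327) 349 c [ 517.1 -450.8] sz [57. 31.] ang_from_y(+ to +x) 76.3 z 0.0082 [184 201 207]
(303, 358) 3313 c [ 468.8 -491.5] sz [ 66. 158.] ang_from_y(+ to +x) -63.1 z 0.0346 [ 57 137  66]
(44, 49) 1134 c [671.3  21.3] sz [107. 184.] ang_from_y(+ to +x) -17.1 z 0.0243 [66 72 75]
(37, 40) 178 c [663.7  49.6] sz [24. 57.] ang_from_y(+ to +x) -17.5 z 0.0275 [140 152 160]
(52, 66) 117 c [687.7 -35.2] sz [23. 25.] ang_from_y(+ to +x) -56.6 z 0.0208 [114 150 165]
```

View pics/w4.png

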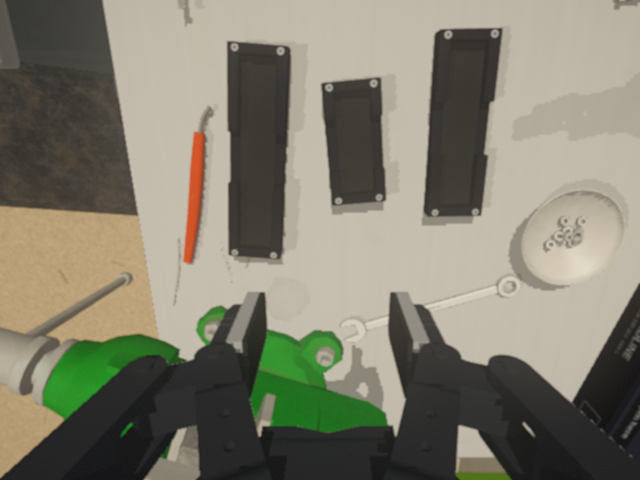

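Rests measured with exact nominal sizes: long (0.399,-0.248,+4.5°), short (0.498,-0.233,-5°), medium (0.602,-0.218,-1°); nut and stub lie in the tray. Next the long injector.

Request:
carry_out([
  [4.7,-0.4,1.5],
  [4.7,-0.4,1.5],
  [4.7,-0.4,1.5],
  [4.7,-0.4,1.5],
  [4.7,-0.4,1.5],
  [4.7,-0.4,1.5],
  [4.7,-0.4,1.5],
  [4.7,-0.4,1.5],
], spin=[0,0,0,0,0,0,0,0], jaw=[0.6,0.6,0.6,0.6,0.6,0.6,0.6,0.6])

```text
clock: 11.65
tcp_pos: [0.4376, 0.1, 0.1541]
tcp_rot: [3.141, -0.0, 1.571]
wrist_force: [0.7, 0.3, -0.5]
width: 0.0512
gripper_force: 0.0
```

Request:
carry_out([
  [0,0,2],
  [0,0,2],
  [0,0,2],
  [0,0,0],
  [0,0,0],
  [0,0,0],
  [0,0,0],
  [0,0,0],
], spin=[7,7,6,0,0,0,0,0], jaw=[0.6,0.6,0.6,0.6,0.6,0.6,0.6,0.6])

```text
clock: 12.45
tcp_pos: [0.4383, 0.0982, 0.0951]
tcp_rot: [3.14, -0.001, 1.222]
wrist_force: [0.1, 0.8, -0.5]
width: 0.0513
gripper_force: 0.0
```

```bash
python3 - <<'E'
from h import *
to(.4364,.101,.022,20)
im,d,m=grab('wrist'); W=pts(d,m); comps(W,im,mn=400)
E
```

```text
before [ 0.19 -0.28  7.31] spin 0.0 | after spin [ 0.19 -0.28  7.31] now [0.4383 0.0982 0.0951] 20.0 w 0.0513 t 12.45
(206, 25) 2405 c [424.6 231.8] sz [21. 29.] ang_from_y(+ to +x) -6.2 z 0.0244 [69 79 84]
(320, 250) 9177 c [435.7 100.6] sz [171.  25.] ang_from_y(+ to +x) 20.0 z 0.0266 [112 128 136]
(622, 190) 2196 c [606.3  62.5] sz [73. 28.] ang_from_y(+ to +x) 5.3 z 0.0248 [33 37 39]
(149, 327) 3276 c [319.   83.8] sz [23. 60.] ang_from_y(+ to +x) -10.3 z 0.027 [99 48 32]
```

Request:
carry_out([
  [0.2,-0.3,4],
  [0,0,3.3],
  [0,0,0],
  [0,0,0],
  [0,0,0],
  [0,0,0],
  [0,0,0],
  [0,0,0],
], spin=[0,0,0,0,0,0,0,0], jaw=[0.6,0.6,0.6,0.6,0,0,0,0])

```text
clock: 13.3
tcp_pos: [0.4366, 0.1013, 0.023]
tcp_rot: [3.139, -0.001, 1.222]
wrist_force: [-1.1, -0.5, 8.9]
width: 0.0175
gripper_force: 59.2
```

Request:
carry_out([
  [0,0,-4],
  [0,0,-4],
  [0,0,-2],
  [0,0,0],
  [0,0,0],
  [0,0,0],
  [0,0,0],
  [0,0,0],
], spin=[0,0,0,-8,-7.5,0,0,0], jaw=[0,0,0,0,0,0,0,0])

```text
clock: 14.1
tcp_pos: [0.4355, 0.1011, 0.1215]
tcp_rot: [3.142, -0.0, 1.49]
wrist_force: [-0.1, -0.1, -2.7]
width: 0.0177
gripper_force: 59.8
```

```bash
python3 - <<'E'
from h import *
to(.399,-.2475,.12,4.5)
E
```

```text
before [-35.04  -0.82   0.14] spin -0.1 | after spin [-35.04  -0.91   0.14] now [0.4355 0.1011 0.1215] 4.6 w 0.0177 t 14.1
```

Request:
carry_out([
  [-4.4,-0.1,0],
  [-4.4,-0.1,0],
  [-4.4,-0.1,0],
  [-4.4,-0.1,0],
  [-4.4,-0.1,0],
  [-4.4,-0.1,0],
  [-4.4,-0.1,0],
  [-4.2,-0.1,0],
], spin=[0,0,0,0,0,0,0,0], jaw=[0,0,0,0,0,0,0,0])

```text
clock: 14.9
tcp_pos: [0.3996, -0.2491, 0.1212]
tcp_rot: [-3.141, -0.0, 1.49]
wrist_force: [-0.2, 0.3, -3.1]
width: 0.0178
gripper_force: 59.8
```

Request:
carry_out([
  [0,0,3],
  [0,0,3],
  [0,0,0],
  [0,0,0],
  [0,0,0],
  [0,0,0],
  [0,0,0],
  [0,0,0],
], spin=[0,0,0,0,0,0,0,0], jaw=[0,0,0,0,0,0,0,0])

```text
clock: 15.7
tcp_pos: [0.4007, -0.2472, 0.0621]
tcp_rot: [3.14, 0.001, 1.493]
wrist_force: [-0.1, -0.7, -2.7]
width: 0.0179
gripper_force: 59.7
```

```bash
python3 - <<'E'
from h import *
to(.399,-.2475,.034,4.5)
im,d,m=grab('wrist'); W=pts(d,m); comps(W,im,mn=400); comps(W,im,lo=.04,hi=.075,mn=200)
E
```

```text
before [-0.04 -0.17  2.81] spin 0.0 | after spin [-0.04 -0.17  2.81] now [ 0.4007 -0.2472  0.0621] 4.5 w 0.0179 t 15.7
(319, 148) 23628 c [ 401.9 -204.9] sz [126.  57.] ang_from_y(+ to +x) 4.4 z 0.0219 [60 66 70]
(521, 220) 30118 c [ 497.7 -233.3] sz [ 58. 121.] ang_from_y(+ to +x) -5.1 z 0.0218 [51 55 58]
(205, 279) 3388 c [ 337.8 -244.3] sz [100.  15.] ang_from_y(+ to +x) 12.1 z 0.0115 [ 57  97 200]
(327, 285) 16669 c [ 403.5 -233.7] sz [140.  45.] ang_from_y(+ to +x) 13.8 z 0.0712 [145 161 170]
```

Request:
carry_out([
  [0,-0.2,1.5],
  [0,0,1.4],
  [0,0,0],
  [0,0,0],
  [0,0,0],
  [0,0,0],
  [0,0,0],
  [0,0,0],
], spin=[0,0,0,0,0,0,0,0], jaw=[0,0,0,0,0,0,0,0])

```text
clock: 16.55
tcp_pos: [0.3982, -0.247, 0.0324]
tcp_rot: [3.141, 0.0, 1.492]
wrist_force: [-0.5, 0.0, -2.7]
width: 0.0175
gripper_force: 62.6
```

Request:
carry_out([
  [0,0,0],
  [0,0,0],
  [0,0,0],
  [0,0,-3],
  [0,0,-4],
  [0,0,-4],
  [0,0,-4],
  [0,0,0],
], spin=[0,0,0,0,0,0,0,0], jaw=[0.45,0.45,0.45,0.45,0.45,0.5,0.6,0.6])

```text
clock: 17.35
tcp_pos: [0.4009, -0.2487, 0.1872]
tcp_rot: [3.133, 0.005, 1.492]
wrist_force: [0.7, -0.4, 0.2]
width: 0.0512
gripper_force: 0.0
```

```bash
python3 - <<'E'
from h import *
to(.4187,.2855,.15,-6.9)
im,d,m=grab('wrist'); W=pts(d,m); comps(W,im,mn=400,lo=.025,hi=.05)
E
```

```text
before [53.42 -2.44  3.45] spin -11.4 | after spin [52.85  8.16  3.45] now [ 0.4009 -0.2487  0.1872] 4.5 w 0.0512 t 17.35
(322, 216) 5049 c [ 399.  -248.4] sz [171.  25.] ang_from_y(+ to +x) 4.6 z 0.0368 [147 164 174]
```

Request:
carry_out([
  [4.85,-0.22,0],
  [4.85,-0.22,0],
  [4.85,-0.22,0.3],
  [4.85,-0.22,0.3],
  [4.85,-0.22,0.3],
  [4.85,-0.22,0.3],
  [4.85,-0.22,0.3],
  [4.85,-0.22,0.3],
], spin=[0,0,0,0,0,0,0,0], jaw=[0.6,0.6,0.6,0.6,0.6,0.6,0.6,0.6])

```text
clock: 18.2
tcp_pos: [0.4099, 0.1429, 0.163]
tcp_rot: [-3.14, 0.001, 1.492]
wrist_force: [0.9, -1.3, -0.1]
width: 0.0514
gripper_force: 0.0
```

Request:
carry_out([
  [4.85,-0.22,0.5],
  [4.85,-0.22,0.5],
  [4.85,-0.22,0.5],
  [0,0,2.5],
  [0,0,2.5],
  [0,0,0],
  [0,0,0],
  [0,0,0],
], spin=[0,0,0,-5.7,-5.7,0,0,0], jaw=[0.6,0.6,0.6,0.6,0.6,0.6,0.6,0.6])

```text
clock: 19.0
tcp_pos: [0.4163, 0.2866, 0.0998]
tcp_rot: [3.141, -0.0, 1.689]
wrist_force: [0.8, -0.0, 0.4]
width: 0.0514
gripper_force: 0.0
```

```bash
python3 - <<'E'
from h import *
to(.4187,.2855,.022,-6.9)
im,d,m=grab('wrist'); W=pts(d,m); comps(W,im,mn=400)
E
```

```text
before [-0.14  0.22  7.79] spin -0.1 | after spin [-0.14  0.22  7.79] now [0.4163 0.2866 0.0998] -6.8 w 0.0514 t 19.0
(186, 20) 10196 c [346.4 397.9] sz [146.  27.] ang_from_y(+ to +x) 83.1 z 0.0111 [38 42 44]
(518, 73) 5660 c [503.3 395.9] sz [24. 65.] ang_from_y(+ to +x) -6.0 z 0.0266 [103 114  24]
(327, 253) 6658 c [417.3 285.7] sz [ 25. 137.] ang_from_y(+ to +x) -7.5 z 0.0264 [109 124 132]
(517, 268) 4009 c [533.  293.3] sz [79. 24.] ang_from_y(+ to +x) 1.4 z 0.0263 [105 119 127]
(166, 466) 776 c [322.1 101.1] sz [20. 26.] ang_from_y(+ to +x) -59.5 z 0.0266 [95 39 18]
```

Request:
carry_out([
  [-0.1,0.1,4],
  [0,0,3.7],
  [0,0,0],
  [0,0,0],
  [0,0,0],
  [0,0,0],
  [0,0,0],
  [0,0,0],
], spin=[0,0,0,0,0,0,0,0], jaw=[0.6,0.6,0.6,0.6,0,0,0,0])

```text
clock: 19.85
tcp_pos: [0.4181, 0.2866, 0.0244]
tcp_rot: [3.139, -0.001, 1.691]
wrist_force: [-1.2, -1.1, 9.7]
width: 0.0172
gripper_force: 59.4
```

Request:
carry_out([
  [0,0,-4],
  [0,0,-4],
  [0,0,-2],
  [0,0,0],
  [0,0,0],
  [0,0,0],
  [0,0,0],
  [0,0,0],
], spin=[0,0,0,6,0,0,0,0], jaw=[0,0,0,0,0,0,0,0])

```text
clock: 20.65
tcp_pos: [0.4167, 0.2856, 0.1219]
tcp_rot: [-3.141, 0.001, 1.588]
wrist_force: [-0.7, -0.0, -2.1]
width: 0.0174
gripper_force: 59.5
```

```bash
python3 - <<'E'
from h import *
to(.6023,-.2184,.12,-1.1)
E
```

```text
before [-50.71  17.71   0.2 ] spin -0.1 | after spin [-50.75  17.58   0.2 ] now [0.4167 0.2856 0.1219] -1.0 w 0.0174 t 20.65
```

Request:
carry_out([
  [-4.6,1.6,0],
  [-4.6,1.6,0],
  [-4.6,1.6,0],
  [-4.6,1.6,0],
  [-4.6,1.6,0],
  [-4.6,1.6,0],
  [-4.6,1.6,0],
  [-4.6,1.6,0],
], spin=[0,0,0,0,0,0,0,0], jaw=[0,0,0,0,0,0,0,0])

```text
clock: 21.45
tcp_pos: [0.5509, -0.0821, 0.1218]
tcp_rot: [-3.141, -0.0, 1.587]
wrist_force: [1.5, -0.3, -2.6]
width: 0.0174
gripper_force: 59.4
```

Request:
carry_out([
  [-4.6,1.6,0],
  [-4.6,1.6,0],
  [-4.6,1.6,0],
  [0,0,2.5],
  [0,0,2.5],
  [0,0,0],
  [0,0,0],
  [0,0,0],
], spin=[0,0,0,0,0,0,0,0], jaw=[0,0,0,0,0,0,0,0])

```text
clock: 22.25
tcp_pos: [0.6017, -0.2172, 0.0733]
tcp_rot: [3.14, 0.0, 1.587]
wrist_force: [0.4, 0.3, -1.9]
width: 0.0173
gripper_force: 59.4
```

```bash
python3 - <<'E'
from h import *
to(.6023,-.2184,.034,-1.1)
im,d,m=grab('wrist'); W=pts(d,m); comps(W,im,mn=400)
E
```

```text
before [-0.12  0.05  3.93] spin -0.2 | after spin [-0.12  0.05  3.93] now [ 0.6017 -0.2172  0.0733] -0.9 w 0.0173 t 22.25
(326, 175) 17765 c [ 601.4 -184.8] sz [ 57. 110.] ang_from_y(+ to +x) -1.1 z 0.0219 [59 65 68]
(16, 364) 7670 c [ 419.2 -261.7] sz [187.  29.] ang_from_y(+ to +x) 8.9 z 0.0211 [29 29 30]
(131, 273) 22160 c [ 497.9 -232.7] sz [ 58. 120.] ang_from_y(+ to +x) -5.2 z 0.0215 [48 52 54]
(576, 405) 5359 c [ 750.4 -301. ] sz [37. 97.] ang_from_y(+ to +x) -54.6 z 0.0253 [158 177 186]
```

Request:
carry_out([
  [-0.1,0,2],
  [0,0,1.9],
  [0,0,0],
  [0,0,0],
  [0,0,0],
  [0,0,0],
  [0,0,0],
  [0,0,0],
], spin=[0,0,0,0,0,0,0,0], jaw=[0,0,0,0,0,0,0,0])

```text
clock: 23.1
tcp_pos: [0.601, -0.2183, 0.0336]
tcp_rot: [3.141, 0.0, 1.587]
wrist_force: [0.3, 0.3, -1.8]
width: 0.0175
gripper_force: 62.2
```

Request:
carry_out([
  [0,0,0],
  [0,0,0],
  [0,0,0],
  [0,0,-3],
  [0,0,-4],
  [0,0,-4],
  [0,0,-4],
  [0,0,0],
], spin=[0,0,0,0,0,0,0,0], jaw=[0.45,0.45,0.45,0.45,0.45,0.5,0.6,0.6])

```text
clock: 23.9
tcp_pos: [0.6044, -0.2196, 0.1897]
tcp_rot: [3.132, 0.004, 1.586]
wrist_force: [1.0, -0.7, 0.8]
width: 0.0514
gripper_force: 0.0
```

```bash
python3 - <<'E'
from h import *
to(.5345,.2935,.15,-1.9)
im,d,m=grab('wrist'); W=pts(d,m); comps(W,im,mn=400,lo=.025,hi=.05)
E
```

```text
before [51.43 -6.22  3.7 ] spin -1.0 | after spin [51.53 -5.32  3.7 ] now [ 0.6044 -0.2196  0.1897] -0.9 w 0.0514 t 23.9
(321, 216) 3804 c [ 601.7 -219.1] sz [ 24. 136.] ang_from_y(+ to +x) -1.3 z 0.0365 [137 154 163]
(72, 248) 5008 c [ 399.5 -248. ] sz [171.  26.] ang_from_y(+ to +x) 2.2 z 0.0365 [129 145 154]
(610, 307) 1769 c [ 852.4 -301.7] sz [60. 28.] ang_from_y(+ to +x) 19.3 z 0.0491 [ 63  99 125]
(602, 404) 1173 c [ 874.1 -403.3] sz [ 7. 83.] ang_from_y(+ to +x) -76.9 z 0.0492 [35 33 35]
(161, 472) 407 c [ 445.8 -495.4] sz [21. 33.] ang_from_y(+ to +x) -68.5 z 0.0344 [ 32 119  34]
```

Request:
carry_out([
  [4.7,-0.6,0],
  [4.7,-0.6,0],
  [4.7,-0.6,0.3],
  [4.7,-0.6,0.3],
  [4.7,-0.6,0.3],
  [4.7,-0.6,0.3],
  [4.7,-0.6,0.3],
  [4.7,-0.6,0.3],
], spin=[0,0,0,0,0,0,0,0], jaw=[0.6,0.6,0.6,0.6,0.6,0.6,0.6,0.6])

```text
clock: 24.75
tcp_pos: [0.5458, 0.1585, 0.164]
tcp_rot: [-3.14, 0.001, 1.586]
wrist_force: [0.9, 0.5, 0.6]
width: 0.0512
gripper_force: 0.0
```

Request:
carry_out([
  [4.7,-0.5,0.6],
  [4.7,-0.5,0.6],
  [4.4,-0.5,0.7],
  [0,0,2.5],
  [0,0,2.5],
  [0,0,0],
  [0,0,0],
  [0,0,0],
], spin=[0,0,0,-1,0,0,0,0], jaw=[0.6,0.6,0.6,0.6,0.6,0.6,0.6,0.6])

```text
clock: 25.55
tcp_pos: [0.5305, 0.2946, 0.0971]
tcp_rot: [3.141, -0.0, 1.603]
wrist_force: [-0.5, -0.1, -0.4]
width: 0.0515
gripper_force: 0.0
```

```bash
python3 - <<'E'
from h import *
to(.5345,.2935,.022,-1.9)
im,d,m=grab('wrist'); W=pts(d,m); comps(W,im,mn=400)
E
```

```text
before [-0.12  0.39  7.51] spin -0.0 | after spin [-0.12  0.39  7.51] now [0.5305 0.2946 0.0971] -1.9 w 0.0515 t 25.55
(44, 18) 3725 c [386.6 416.2] sz [66. 21.] ang_from_y(+ to +x) 74.9 z 0.011 [36 40 42]
(280, 66) 5301 c [504.4 393.6] sz [25. 60.] ang_from_y(+ to +x) -4.8 z 0.0265 [109 121  33]
(508, 89) 3312 c [626.3 384.8] sz [28. 79.] ang_from_y(+ to +x) -5.2 z 0.0343 [ 89 103 110]
(332, 261) 3690 c [534.4 293.6] sz [25. 79.] ang_from_y(+ to +x) -1.2 z 0.0263 [115 131 139]
(619, 369) 1323 c [729.5 215.9] sz [25. 23.] ang_from_y(+ to +x) 13.1 z 0.0234 [ 23  31 131]
```

Request:
carry_out([
  [-0.1,0.4,4],
  [0,0,3.5],
  [0,0,0],
  [0,0,0],
  [0,0,0],
  [0,0,0],
  [0,0,0],
  [0,0,0],
], spin=[0,0,0,0,0,0,0,0], jaw=[0.6,0.6,0.6,0.6,0,0,0,0])

```text
clock: 26.4
tcp_pos: [0.5352, 0.2945, 0.0236]
tcp_rot: [3.139, -0.001, 1.604]
wrist_force: [-0.0, 0.1, 7.3]
width: 0.0174
gripper_force: 59.7
```

Request:
carry_out([
  [0,0,-4],
  [0,0,-4],
  [0,0,-2],
  [0,0,0],
  [0,0,0],
  [0,0,0],
  [0,0,0],
  [0,0,0],
], spin=[0,0,0,-3,0,0,0,0], jaw=[0,0,0,0,0,0,0,0])

```text
clock: 27.2
tcp_pos: [0.5336, 0.2936, 0.1207]
tcp_rot: [-3.141, 0.0, 1.656]
wrist_force: [-0.5, 0.0, -2.8]
width: 0.0173
gripper_force: 59.4
```

```bash
python3 - <<'E'
from h import *
to(.498,-.2331,.12,-5.1)
E
```

```text
before [-52.18  -8.02   0.11] spin -0.2 | after spin [-52.14  -8.23   0.11] now [0.5336 0.2936 0.1207] -4.9 w 0.0173 t 27.2
```

Request:
carry_out([
  [-4.75,-0.73,0],
  [-4.75,-0.73,0],
  [-4.75,-0.73,0],
  [-4.75,-0.73,0],
  [-4.75,-0.73,0],
  [-4.75,-0.73,0],
  [-4.75,-0.73,0],
  [-4.75,-0.73,0],
], spin=[0,0,0,0,0,0,0,0], jaw=[0,0,0,0,0,0,0,0])

```text
clock: 28.0
tcp_pos: [0.5078, -0.0917, 0.1211]
tcp_rot: [-3.141, -0.0, 1.656]
wrist_force: [0.3, -0.4, -1.5]
width: 0.0172
gripper_force: 59.3
```

Request:
carry_out([
  [-4.75,-0.73,0],
  [-4.75,-0.73,0],
  [-4.7,-0.73,0],
  [0,0,2],
  [0,0,2],
  [0,0,0],
  [0,0,0],
  [0,0,0],
], spin=[0,0,0,0,0,0,0,0], jaw=[0,0,0,0,0,0,0,0])

```text
clock: 28.8
tcp_pos: [0.4991, -0.233, 0.082]
tcp_rot: [3.141, 0.0, 1.657]
wrist_force: [-0.4, 0.3, -2.2]
width: 0.0179
gripper_force: 59.2
```

```bash
python3 - <<'E'
from h import *
to(.498,-.2331,.034,-5.1)
im,d,m=grab('wrist'); W=pts(d,m); comps(W,im,mn=400)
E
```

```text
before [ 0.01 -0.12  4.8 ] spin -0.2 | after spin [ 0.01 -0.12  4.8 ] now [ 0.4991 -0.233   0.082 ] -4.9 w 0.0179 t 28.8
(145, 211) 34389 c [ 398.9 -247.4] sz [211.  58.] ang_from_y(+ to +x) 4.4 z 0.0337 [ 85  93 100]
(522, 212) 32391 c [ 601.9 -218.4] sz [ 58. 177.] ang_from_y(+ to +x) -1.1 z 0.0337 [84 93 99]
(322, 212) 13808 c [ 496.2 -216.1] sz [57. 86.] ang_from_y(+ to +x) -5.0 z 0.0217 [66 72 77]
(40, 300) 5211 c [ 330.6 -280. ] sz [174.  16.] ang_from_y(+ to +x) 11.7 z 0.0114 [ 36  88 203]
(620, 425) 3029 c [ 703.  -337.8] sz [43. 87.] ang_from_y(+ to +x) -36.0 z 0.0251 [166 184 194]
```

Request:
carry_out([
  [0,-0.1,2.4],
  [0,0,2.4],
  [0,0,0],
  [0,0,0],
  [0,0,0],
  [0,0,0],
  [0,0,0],
  [0,0,0],
], spin=[0,0,0,0,0,0,0,0], jaw=[0,0,0,0,0,0,0,0])

```text
clock: 29.65
tcp_pos: [0.4977, -0.2333, 0.0337]
tcp_rot: [3.141, 0.0, 1.656]
wrist_force: [-0.1, -0.0, -2.4]
width: 0.0173
gripper_force: 62.6
```

Request:
carry_out([
  [0,0,0],
  [0,0,0],
  [0,0,0],
  [0,0,-3],
  [0,0,-4],
  [0,0,-4],
  [0,0,-4],
  [0,0,-4],
], spin=[0,0,0,0,0,0,0,0], jaw=[0.45,0.45,0.45,0.45,0.45,0.5,0.6,0.6])

```text
clock: 30.45
tcp_pos: [0.4973, -0.2331, 0.225]
tcp_rot: [3.142, -0.0, 1.656]
wrist_force: [0.8, -0.6, 0.3]
width: 0.0511
gripper_force: 0.0
```

Request:
carry_out([
  [0,0,-2],
  [0,0,0],
  [0,0,0],
  [0,0,0],
  [0,0,0],
  [0,0,0],
  [0,0,0],
  [0,0,0],
], spin=[0,0,0,0,0,0,0,0], jaw=[0.6,0.6,0.6,0.6,0.6,0.6,0.6,0.6])

```text
clock: 31.25
tcp_pos: [0.4975, -0.2332, 0.2429]
tcp_rot: [-3.141, -0.0, 1.656]
wrist_force: [-0.1, -0.5, 0.6]
width: 0.051
gripper_force: 0.0
```

```bash
python3 - <<'E'
from h import *
im,d,m=grab('wrist'); W=pts(d,m); comps(W,im,mn=400,lo=.025,hi=.05)
cv2.imwrite('pics/w9.png',im)
im,d,m=grab('side'); W=pts(d,m); comps(W[215:305,320:405],im[215:305,320:405],mn=30)
cv2.imwrite('pics/s9.png',im)
E
```

```text
(220, 209) 3675 c [ 399.3 -248.1] sz [171.  25.] ang_from_y(+ to +x) 4.0 z 0.0367 [137 154 163]
(439, 196) 2901 c [ 601.7 -218.9] sz [ 25. 136.] ang_from_y(+ to +x) -0.3 z 0.0366 [139 156 165]
(327, 206) 1453 c [ 498.9 -234. ] sz [25. 78.] ang_from_y(+ to +x) -4.2 z 0.0364 [145 162 172]
(614, 395) 1545 c [ 827.6 -425.8] sz [78. 21.] ang_from_y(+ to +x) 28.3 z 0.0493 [36 39 41]
(71, 374) 461 c [ 237.4 -439.1] sz [17. 97.] ang_from_y(+ to +x) -85.2 z 0.0498 [34 86 48]
(45, 51) 1267 c [671.4  21.6] sz [107. 185.] ang_from_y(+ to +x) -17.0 z 0.0243 [68 77 81]
(37, 40) 179 c [663.4  48.1] sz [25. 52.] ang_from_y(+ to +x) -24.3 z 0.028 [137 150 157]
```

View pics/w9.png

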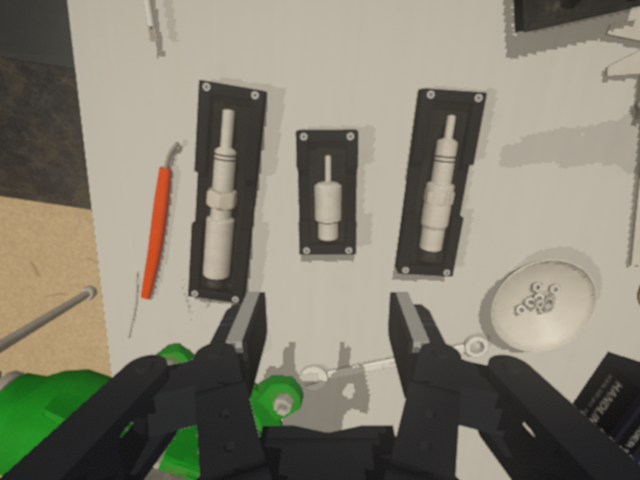

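View pics/s9.png

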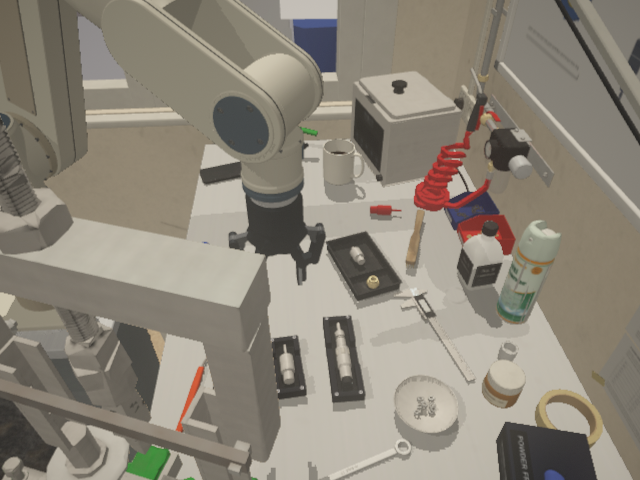

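The three long parts lie centred in their pockets (wrist view 220,209; 327,206; 439,196). The stub (side view 357,255) and nut (373,282) lie in their tray compartments, and the mug stands untouched.

```bash
python3 -c "
from plant import env
print(env.finish_job())"
```

```text
the job is handed in; nothing more can be done
None
```

The job is handed in: the last camera check showed both injectors and the nozzle holder on the floor of their matching rests, the stub body and nut in their tray compartments, and the mug not touched; it took about 31 s, and the hand-in gave no verdict.

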